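Shut the compressor-bay vent flap with the hook pole

ROBOT

A 7-joint arm with a two-finger parallel gripper is mounted at the origin on the work surface. World frame = base frame: x ahead of the robot, y to its left, z up, the work surface at z = 0. Lengths are in m, angles in rad, forces in N, time in s.
With the tool pointing down it reaches from about 0.4 to 0.925 m from the base axis. Payload 5.6 kg.
Tool frame: the origin (TCP) lies at the very end of the fingers, on their centre line; the grasp point (between the pads) lies 19 mm behind it; z points along the fingers, y is the line along which they close (so a half turn about z gives the same grasp; the last joint's range is limited). The gripper opens to 85 mm and grips with 20 to 120 N. Pads are 22 mm wide; open, the fingers measure 114 mm over their backs; the gripper's body (76 mm by 85 mm) begins 54 mm behind the grasp point. The pads swing forward as they close: fully open they stand 13 mm farther back than shut.
Start: joints at [1.146, 0.468, -0.012, 1.603, 0.006, 1.071, -0.056], TCP at [0.242, -0.603, 0.199] pointing down, gripper open.
Joint ranges: [-2.53, 2.53], [-0.31, 2.02], [-1.57, 1.55], [0.28, 2.44], [-1.29, 4.43], [0.15, 1.84], [-2.92, 2.92]. Speed limits (rad/s): [2.57, 2.57, 3.14, 3.14, 3.14, 3.14, 3.14].

INTERFACE

Orientations are given as a 3x3 rotation matrix whose columns are the frame's x, y, z axes.
In Python, from cell import arm gives the robot as it stands. The module is installed in compiled form; this text tells all that it offers.
- The arm moves only by the tool step_arm, never from a script. Its arguments are lists of equal length, an entry for each row: "translation": the shift along the tool's x, y, z in units of 30 mm (1.0 is 30 mm), a list of three; "delta_rot": the turn, a rotation vector about the tool's x, y, z in units of 5 degrees (1.0 is 5 degrees), a list of three. A call has 1 to 5 rows; each row shifts and turns the commanded pose from where the row before left it, along the tool's axes as they then stand; what a row does not reach is not made up. A row lasts 1/10 s, in which the tool goes at most 50 mm and 8.59 degrees, less where a joint would pass 70% of its speed; a pose out of reach is approached as far as the arm can. A call is refused whole if a number of a shift passes 1 or a number of a turn 1, either way. A call with a gripper value outside its range is refused whole. "gripper" is the closure in counts, from 0 (fully open) to 255 (shut), set as the call begins (left out, the last holds). The fingers move at their own pace and stop on an object; "squeeze" is the grip in N (left out, the last holds). Time passes only in rows, so rows that do not move let the fingers close. It gives the time, the measured TCP pose, the force, the opening and the grip force at its end, in the units of the state.
- arm.observe(): the state, without advancing time (a new reading comes with each control period).
- arm.snapshot(name): name is "scene" or "top"; returns a dict with "img" (400x640x3 uint8, red, green, blue), "fovy" (degrees; the focal length in pixels is half the picture's height over the tangent of half this angle, whatever the lens; pixels are square), "cx", "cy" (the principal point, pixels), "cam_to_world" (4x4, takes a point from camera to world coordinates). Camera axes: x right, y up, looking along -z (the intrinsics and any distortion apply to the point x, -y, -z); pixel columns grow to the right and rows downward; lengths in m; the calibration is good to about 2 mm. A picture is of the moment at which its call begins. There is no depth.
- arm.job_done(): hands the job in; it is judged then, once.
Trained networks look in the newest picture that a camera, given by its name, has taken for a name from the list of things; names that differ only in an ending like _2 or _b are one class to them, and where a whole thing is asked for, a point or a joint stands for the part that bears it (a point fixed in the world has none). Each returns a list of dicts, best first, with "p" (0 to 1); they miss things now and then, are a little off and sometimes report something else, mostly with a low value. They report only what shows in the picture. A call takes as long as a camera call.
- arm.look_for(camera, name): "rect" ([left, top, width, height] in pixels, round what is visible of it).
- arm.spot_point(camera, name): "centre" ([column, row] in pixels: a listed point, or the origin of a listed thing).
The state is a dict: "time_s": time; "q": joint angles; "dq": joint speeds; "joint_efforts": joint torques, N m; "tool_pos": TCP position; "tcp_rot": TCP orientation; "ft_force": force on the tool from outside, world axes, zero at the start; "wrist_torque": the same for the moment, N m; "gripper_width": opening from 0.0 (shut) to 1.0 (fully open); "grip_force": force on a finger pad.
Only numpy, scipy, OpenCV 4.12 (cv2) and the standard library are available. Lean on these libraries where they do the work, as an engineer would, in place of code of your own. Each camera call takes 0.05 s, during which the arm holds its last target. There are 200 camera calls.

TASK

The vent flap over the compressor bay stands open, out of hand's reach: take the hook pole from its rest, drop its hook into the ring eye on the flap and draw the flap shut until its catch, which may be set to leave a trickle gap, has clicked and holds it. Feel for the click and never load the vent with more than 18 N; touch it only with the pole. Then unhook and lay the pole back in its two forks, hook hanging down, leaving the other things on the mat alone.

Things in the scene. Friction and masses are not known exactly. Their poses are not given: they have to be found in the camera images.
- pole: hook pole, 550 mm long, 0.22 kg: wooden shaft 20 mm in diameter. Origin on the shaft's axis at the middle of its flat-sided grey hand grip (110 mm long, 24 x 24 mm), near the balance point; x points along the shaft to the hook, z is up as it lies in the rest. The shaft runs from x = -300 to +180 mm, then an 8 mm steel rod to x = +250 mm, where it bends square down into the hook.
- hook_tip (a point): end of the hook, a straight round steel pin 8 mm in diameter pointing down (-z) from the rod's end; its lowest point lies at (250, 0, -48) mm in the pole's frame
- hook_mid (a point): middle of the hook's pin, at (250, 0, -24) mm in the pole's frame
- rest: pole rest: wooden board 270 x 70 x 12 mm with two steel posts 100 mm either side of its middle, each with a V fork (arms at 45 degrees, 60 mm across, tops 124 mm high). Origin under the middle of the board; x along the pole, towards its hook end. In the forks the pole's axis lies 110 mm above the origin, its x along the rest's x, its grip midway between the posts within 12 mm.
- vent: upright aluminium screen 400 mm wide, 375 mm high, with a vent opening 240 mm wide from 72 to 345 mm above the worktop, closed by a bottom-hinged flap. Origin on the worktop, mid-width, at the frame's outer face; the frame is 26 mm deep, x = -26 to 0. x points level through the opening, outward from the worktop; y along the screen; z up.
- hinge (a point): middle of the flap's hinge axis, at (12, 0, 75) mm in the vent's frame; the axis is parallel to the vent's y. The flap is 290 mm tall and wide, 0.25 kg, spring-balanced: it stays at the angle where it is left (0.05 N m of friction).
- flap (a joint): flap angle (rad): 0 = upright, parallel to the frame; grows as the flap leans outward, away from the worktop. Caught by its catch it stays at its shut angle, somewhere from 0 to 0.09; shut but not caught, it is pushed back out to 0.19 or more.
- buffer_tip (a point): tip of a sprung push-off buffer, 12 mm thick, in the jamb at (33, -135, 195) mm in the vent's frame: it presses on the flap from 0.22 rad down, up to about 3 N of pull at the ring
- catch_mid (a point): middle of the range of the flap's sprung double-roller catch, under the header at (-4, 85, 333) mm in the vent's frame, 56 mm wide, 25 mm high. The flap's ball stud rides over the rollers at 9 to 13 N of pull at the ring, clicks, and goes 5 mm further at the ring to a hard stop. Slots in the catch set a trickle gap: it sits up to 12 mm in or out, the shut angle is anywhere from 0 to 0.09.
- ring (a point): centre of the steel ring eye on the flap's worktop side: inner diameter 36 mm, wire 7 mm. With the flap at angle q it lies in the vent's frame at x = 12 + 170 sin q - 40 cos q, y = 0, z = 75 + 170 cos q + 40 sin q mm. Its plane is square to the flap: upright, the hole faces straight up; open, its worktop-side edge is the higher and a vertical pin has 13 mm of play at 0.85 rad.
- gauge: red plastic pressure gauge, 145 x 46 x 25 mm, lying on the mat; leave it alone
- nut: chrome locking wheel nut, 25 mm in diameter, 41 mm high, standing on the mat; leave it alone
- stem_tool: steel valve stem installer tool, 250 x 34 x 21 mm, lying on the mat; leave it alone

How it is judged:
By the outcome, as a careful person would: the job done as asked, in the order asked, and still so for the second after the job is handed in, with the robot touching nothing.
It also fails if it takes over 64 s, if anything falls off the work surface, if the arm or the gripper's body presses on something with over 40 N, if the wrist force passes 120 N, or if a joint passes its speed limit or range.

## Working session

There is one attempt and no reset: what is moved stays moved. The work goes in short steps, Python scripts to look and compute and a tool call to move; the robot and the scene stay as the last step left them, time stands still between calls to the robot, and variables do not carry over. Pictures are saved under pics/ and viewed, at most 10 in all, crops included, and the job is handed in when it is done.

Besides the shell and the picture viewer there is one more tool, called after ">>>" by a JSON object that holds its "fn" and its "kwargs", one argument or row to a line. step_arm: Moves the arm, as the interface text tells. Its arguments: {"type":"object","properties":{"translation":{"type":"array","items":{"type":"array","items":{"type":"number"}}},"delta_rot":{"type":"array","items":{"type":"array","items":{"type":"number"}}},"gripper":{"type":"number"},"squeeze":{"type":"number"}},"required":["translation","delta_rot"]}

```bash
mkdir -p pics
cat > h.py <<'E'
import numpy as np, cv2
from cell import arm
def snap(n,f=None):
    s=arm.snapshot(n)
    if f: cv2.imwrite(f,cv2.cvtColor(s['img'],cv2.COLOR_RGB2BGR))
    return s
def proj(s,P):
    M=np.linalg.inv(s['cam_to_world']); p=M[:3,:3]@np.array(P)+M[:3,3]
    f=200/np.tan(np.radians(s['fovy'])/2)
    return np.array([s['cx']+f*p[0]/-p[2], s['cy']-f*p[1]/-p[2]])
def ray(s,uv):
    f=200/np.tan(np.radians(s['fovy'])/2)
    d=np.array([(uv[0]-s['cx'])/f,-(uv[1]-s['cy'])/f,-1]); M=np.array(s['cam_to_world'])
    return M[:3,3],M[:3,:3]@d
def onz(s,uv,z):
    o,d=ray(s,uv); return o+d*(z-o[2])/d[2]
def tri(a,b):
    A=0;B=0
    for o,d in(a,b):
        d=d/np.linalg.norm(d);P=np.eye(3)-np.outer(d,d);A=A+P;B=B+P@o
    return np.linalg.solve(A,B)
E
python3 - <<'E'
from h import *
np.set_printoptions(precision=3,suppress=True)
S={c:snap(c,f'pics/{c}0.png') for c in('scene','top')}
for c in S: print(c,{k:v for k,v in S[c].items() if k!='img'})
for n in['pole','hook_tip','hook_mid','rest','vent','hinge','buffer_tip','catch_mid','ring','gauge','nut','stem_tool']:
    r={}
    for c in S:
        l=arm.spot_point(c,n); print(n,c,[(np.round(d['centre'],1).tolist(),round(d['p'],2)) for d in l[:2]])
        if l:r[c]=l[0]['centre']
    if len(r)==2: print('   tri',tri(ray(S['scene'],r['scene']),ray(S['top'],r['top'])))
print(arm.observe())
E
```

```text
scene {'fovy': 42.245624752981065, 'cx': 316.1283305373094, 'cy': 198.9350603644955, 'cam_to_world': array([[ 0.673, -0.568,  0.474,  1.205],
       [ 0.74 ,  0.528, -0.418, -0.473],
       [-0.013,  0.632,  0.775,  1.112],
       [ 0.   ,  0.   ,  0.   ,  1.   ]])}
top {'fovy': 42.619069355483575, 'cx': 320.54255837859074, 'cy': 205.1725200836549, 'cam_to_world': array([[ 0.003,  0.996, -0.084,  0.546],
       [-1.   ,  0.003,  0.006,  0.037],
       [ 0.007,  0.084,  0.996,  1.435],
       [ 0.   ,  0.   ,  0.   ,  1.   ]])}
pole scene [([198.7, 251.3], 0.81)]
pole top [([425.9, 258.0], 0.76), ([213.8, 287.7], 0.28)]
   tri [ 0.523 -0.24   0.113]
hook_tip scene [([282.2, 206.5], 0.56)]
hook_tip top [([327.1, 254.6], 0.65), ([177.6, 246.7], 0.44)]
   tri [0.528 0.009 0.07 ]
hook_mid scene [([281.1, 198.3], 0.86)]
hook_mid top [([325.6, 256.0], 0.85)]
   tri [0.524 0.012 0.097]
rest scene [([209.1, 270.7], 0.68)]
rest top [([412.0, 255.6], 0.67)]
   tri [ 0.525 -0.227  0.016]
vent scene [([350.7, 179.7], 0.91), ([403.6, 145.2], 0.55)]
vent top [([237.1, 248.2], 0.71)]
   tri [ 0.541 
[... 631 characters left out ...]
0], 0.55)]
   tri [0.673 0.057 0.007]
stem_tool scene [([350.8, 299.1], 0.89)]
stem_tool top [([336.0, 152.5], 0.91)]
   tri [ 0.813 -0.019  0.003]
{'time_s': 1.3, 'q': array([ 1.146,  0.467, -0.012,  1.603,  0.006,  1.071, -0.056]), 'dq': array([-0.001,  0.   , -0.001, -0.001, -0.   , -0.   , -0.002]), 'joint_efforts': array([  0.   , -53.223,   0.021, -25.162,   0.012,   0.001,   0.   ]), 'tool_pos': array([ 0.242, -0.603,  0.199]), 'tcp_rot': array([[ 0.928,  0.373, -0.   ],
       [ 0.373, -0.928, -0.   ],
       [-0.   ,  0.   , -1.   ]]), 'ft_force': array([-0.063, -0.692, -0.781]), 'wrist_torque': array([ 0.033,  0.002, -0.012]), 'grip_force': 0.0, 'gripper_width': 1.0010020692139674}
```

View pics/scene0.png

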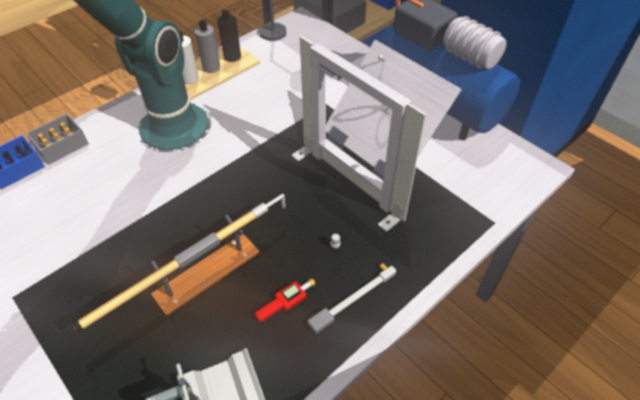

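View pics/top0.png

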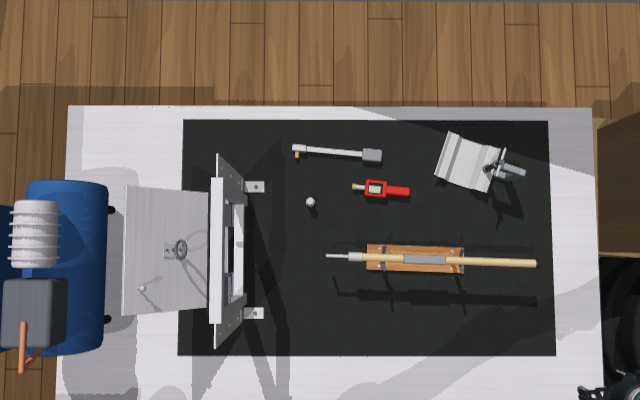

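The pole lies along world +y in the rest, grip at about (198,250) in the scene view and (426,258) in top. The flap is open beyond the screen with its ring at (384,100) and (180,248). Next I'll fit the poses.

```bash
cat > fit.py <<'E'
from h import *
from scipy.optimize import least_squares
np.set_printoptions(precision=4,suppress=True)
S={c:snap(c) for c in('scene','top')}
def T(x,y,z,a): 
    c,s=np.cos(a),np.sin(a); return lambda p:np.array([x+c*p[0]-s*p[1],y+s*p[0]+c*p[1],z+p[2]])
PO=[('scene',(198.7,251.3),(0,0,0)),('top',(425.9,258),(0,0,0)),('scene',(281.1,198.3),(.25,0,-.024)),('top',(325.6,256),(.25,0,-.024)),
('scene',(282.2,206.5),(.25,0,-.048)),('top',(327.1,254.6),(.25,0,-.048)),('scene',(83,324.5),(-.3,0,0)),('top',(536,263.8),(-.3,0,0))]
def fp(v): t=T(*v); return np.concatenate([proj(S[c],t(p))-uv for c,uv,p in PO])
r=least_squares(fp,[.523,-.24,.11,1.57],loss='soft_l1');print('pole',r.x);print(r.fun.reshape(-1,2))
ring=lambda q:(.012+.17*np.sin(q)-.04*np.cos(q),0,.075+.17*np.cos(q)+.04*np.sin(q))
VO=[('scene',(350.7,179.7),(0,0,0)),('top',(237.1,248.2),(0,0,0)),('scene',(359.4,159.1),(.012,0,.075)),('top',(224.6,250.4),(.012,0,.075)),
('scene',(402.7,146.5),(.033,-.135,.195)),('top',(208,187.9),(.033,-.135,.195)),('scene',(332.4,69.4),(-.004,.085,.333)),('top',(213,287.9),(-.004,.085,.333)),
('scene',(383.7,99.9),None),('top',(180.5,247.7),None)]
def fv(v): t=T(v[0],v[1],0,v[2]); return np.concatenate([proj(S[c],t(p or ring(v[3])))-uv for c,uv,p in VO])
r=least_squares(fv,[.543,.257,1.57,.7],loss='soft_l1');v=r.x;print('vent',v);print(r.fun.reshape(-1,2))
print('ring',T(v[0],v[1],0,v[2])(ring(v[3])))
print('rest tri at z0',onz(S['top'],(412,255.6),0),onz(S['scene'],(209.1,270.7),0))
E
python3 fit.py
```

```text
pole [ 0.5179 -0.2352  0.1106  1.54  ]
[[-0.38   -1.9582]
 [-3.0711  1.4228]
 [ 2.4551  2.4903]
 [-0.0044  0.0368]
 [ 1.9279  0.1235]
 [-1.6526  1.302 ]
 [-7.0699  3.7178]
 [ 3.14   -0.4875]]
vent [0.5439 0.2614 1.6071 0.7221]
[[ 4.8425 -1.8149]
 [-0.5309  0.5379]
 [ 0.3551 -1.5319]
 [ 2.9736 -1.4863]
 [ 5.4917  1.0196]
 [ 1.2888  5.6146]
 [ 2.7106  0.2522]
 [ 1.7261  1.0039]
 [ 0.6359  0.3302]
 [ 0.3871  2.4784]]
ring [0.5405 0.3556 0.229 ]
rest tri at z0 [ 0.5261 -0.2279  0.    ] [ 0.5138 -0.2253  0.    ]
```

```bash
cat > ov.py <<'E'
from fit import *
t=T(.5179,-.2352,.1106,1.54); tv=T(.5439,.2614,0,1.6071)
ims=[]
for c,b in(('scene',(60,180,300,340)),('top',(320,210,560,310)),('scene',(280,20,480,240)),('top',(110,140,280,360))):
    k=4 if c=='top' and b[0]==320 else 3
    im=cv2.cvtColor(S[c]['img'],cv2.COLOR_RGB2BGR)[b[1]:b[3],b[0]:b[2]]
    k=min(400/im.shape[1],300/im.shape[0]);im=cv2.resize(im,None,fx=k,fy=k,interpolation=cv2.INTER_CUBIC)
    pts=[t((x,0,0)) for x in(-.3,-.055,.055,.18,.25)]+[t((.25,0,-.048))]+[tv(p) for p in((0,.2,0),(0,-.2,0),(-.026,.2,.375),(-.026,-.2,.375),(0,.12,.345),(0,-.12,.345),(.033,-.135,.195),(0,0,.072))]+[tv(ring(.7221))]
    for p in pts:
        u=(proj(S[c],p)-b[:2]+.5)*k
        cv2.drawMarker(im,tuple(int(a) for a in u),(0,255,0),0,9,1)
    ims.append(cv2.copyMakeBorder(im,0,300-im.shape[0],0,400-im.shape[1],0))
cv2.imwrite('pics/ov.png',np.vstack([np.hstack(ims[:2]),np.hstack(ims[2:])]))
E
python3 ov.py >/dev/null
```

```text
(no output)
```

View pics/ov.png

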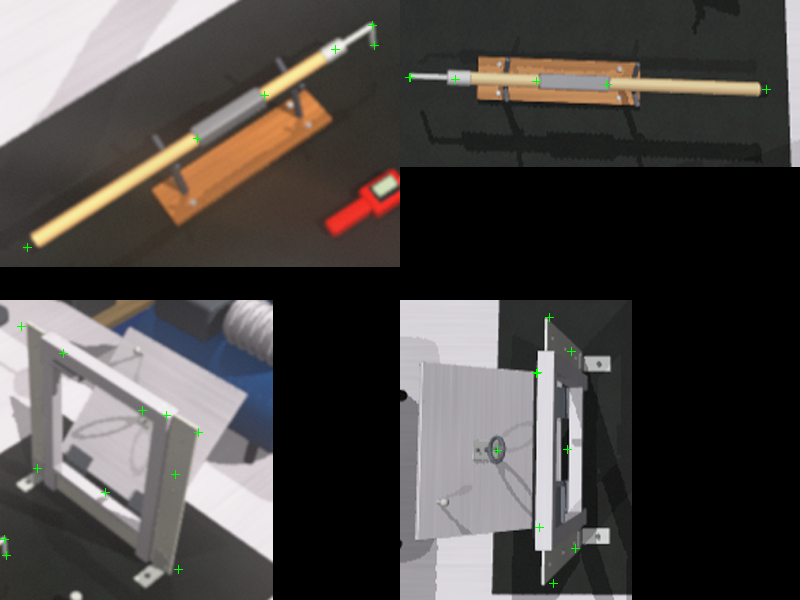

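```bash
cat > fit2.py <<'E'
from fit import *
PO[6]=('scene',(81.6,324),(-.3,0,0))
PO+=[('scene',(176,260.3),(-.055,0,0)),('scene',(219.6,236.4),(.055,0,0)),('top',(403.4,258.6),(.055,0,0)),('top',(445.4,259.6),(-.055,0,0))]
VO.append(('scene',(299.8,36),(-.026,.2,.375)))
def pd(c,P,k):
    s=S[c]; u=proj(s,P);f=200/np.tan(np.radians(s['fovy'])/2);c0=np.array([s['cx'],s['cy']]);d=u-c0
    return c0+d*(1+k[c]*(d@d)/f/f)
def f(v):
    k={'scene':v[8],'top':v[9]};t=T(*v[:4]);w=T(v[4],v[5],0,v[6])
    return np.concatenate([pd(c,t(p),k)-uv for c,uv,p in PO]+[pd(c,w(p or ring(v[7])),k)-uv for c,uv,p in VO]+[[v[8]*5,v[9]*5]])
if __name__=='__main__':
    r=least_squares(f,[.52,-.235,.11,1.55,.543,.257,1.58,.71,0,0],loss='soft_l1');v=r.x
    print(v);print(r.fun[:-2].reshape(-1,2).T); print('ring',T(v[4],v[5],0,v[6])(ring(v[7])),'hook',T(*v[:4])((.25,0,-.048)))
E
python3 fit2.py|tail -8
```

```text
-0.1139]
[[-1.3333 -1.6775  1.3042  1.5933  0.796  -0.0834 -0.2821  0.6162  1.2294
  -2.6539 -0.3325 -0.155   4.8095 -0.8698  0.4179  2.6982  3.8756  3.5204
   3.6171 -0.0173  1.5153  0.6445 -1.5516]
 [-2.5641  1.056   2.1901 -0.2876 -0.1483  0.9824 -0.2172 -1.5775  1.4188
  -0.273  -0.2089  0.096  -2.4742  1.021  -2.0447 -1.1967  1.9904  5.8065
  -0.064   1.2823  1.0584  1.0792  2.8775]]
ring [0.5428 0.3583 0.2286] hook [0.5264 0.0105 0.068 ]
```

```bash
python3 fit2.py|tail -9|head -2; python3 fit2.py | tail -10 | head -3
```

```text
[ 0.5181 -0.2393  0.116   1.5378  0.5421  0.2632  1.5635  0.727  -0.1203
 -0.1139]
rest tri at z0 [ 0.5261 -0.2279  0.    ] [ 0.5138 -0.2253  0.    ]
[ 0.5181 -0.2393  0.116   1.5378  0.5421  0.2632  1.5635  0.727  -0.1203
 -0.1139]
```

>>> {"fn": "step_arm", "kwargs": {
  "translation": [
    [0,0,0],
    [0,0,0],
    [0,0,0],
    [0,0,0],
    [0,0,0]
  ],
  "delta_rot": [
    [0,0,-1],
    [0,0,-1],
    [0,0,-1],
    [0,0,-1],
    [0,0,-1]
  ],
  "gripper": 0
}}

```text
time_s: 2.3
tool_pos: [0.2421, -0.6033, 0.1992]
tcp_rot: [[0.681, 0.732, -0.0], [0.732, -0.681, -0.0], [-0.0, 0.0, -1.0]]
ft_force: [0.5, -0.8, 0.8]
gripper_width: 1.0
grip_force: 0.0
```

>>> {"fn": "step_arm", "kwargs": {
  "translation": [
    [0,0,0],
    [0,0,0],
    [0,0,0],
    [0,0,0],
    [0,0,0]
  ],
  "delta_rot": [
    [0,0,-1],
    [0,0,-1],
    [0,0,-1],
    [0,0,-1],
    [0,0,-1]
  ]
}}

```text
time_s: 2.8
tool_pos: [0.2421, -0.6033, 0.1992]
tcp_rot: [[0.308, 0.951, -0.0], [0.951, -0.308, -0.0], [-0.0, -0.0, -1.0]]
ft_force: [-0.9, -0.2, 0.2]
gripper_width: 0.999
grip_force: 0.0
```

>>> {"fn": "step_arm", "kwargs": {
  "translation": [
    [0,0,0],
    [0,0,0],
    [0,0,0],
    [0,0,0],
    [0,0,0]
  ],
  "delta_rot": [
    [0,0,-1],
    [0,0,-1],
    [0,0,-1],
    [0,0,-0.24],
    [0,0,0]
  ]
}}

```text
time_s: 3.3
tool_pos: [0.242, -0.6033, 0.1991]
tcp_rot: [[0.035, 0.999, 0.0], [0.999, -0.035, 0.0], [0.0, 0.0, -1.0]]
ft_force: [-0.2, 0.8, 0.1]
gripper_width: 1.003
grip_force: 0.0
```

>>> {"fn": "step_arm", "kwargs": {
  "translation": [
    [0.95,0.7,0],
    [0.95,0.7,0],
    [0.95,0.7,0],
    [0.95,0.7,0],
    [0.95,0.7,0]
  ],
  "delta_rot": [
    [0,0,0],
    [0,0,0],
    [0,0,0],
    [0,0,0],
    [0,0,0]
  ]
}}

```text
time_s: 3.8
tool_pos: [0.3527, -0.4632, 0.1994]
tcp_rot: [[0.035, 0.999, 0.0], [0.999, -0.035, -0.0], [-0.0, 0.0, -1.0]]
ft_force: [-0.0, 0.4, 0.3]
gripper_width: 0.998
grip_force: 0.0
```

>>> {"fn": "step_arm", "kwargs": {
  "translation": [
    [0.95,0.7,0],
    [0.95,0.7,0],
    [0.95,0.7,0],
    [0.95,0.7,0],
    [0,0,0]
  ],
  "delta_rot": [
    [0,0,0],
    [0,0,0],
    [0,0,0],
    [0,0,0],
    [0,0,0]
  ]
}}

```text
time_s: 4.3
tool_pos: [0.4436, -0.3479, 0.1997]
tcp_rot: [[0.027, 1.0, 0.002], [1.0, -0.027, 0.002], [0.002, 0.002, -1.0]]
ft_force: [0.5, 0.8, -0.1]
gripper_width: 1.001
grip_force: 0.0
```

>>> {"fn": "step_arm", "kwargs": {
  "translation": [
    [0.97,0.61,0],
    [0.97,0.61,0],
    [0.97,0.61,0],
    [0.97,0.61,0],
    [0,0,0]
  ],
  "delta_rot": [
    [0,0,0],
    [0,0,0],
    [0,0,0],
    [0,0,0],
    [0,0,0]
  ]
}}

```text
time_s: 4.8
tool_pos: [0.5195, -0.2343, 0.1996]
tcp_rot: [[0.027, 1.0, 0.002], [1.0, -0.027, 0.002], [0.002, 0.002, -1.0]]
ft_force: [0.1, 0.5, 0.4]
gripper_width: 1.001
grip_force: 0.0
```

>>> {"fn": "step_arm", "kwargs": {
  "translation": [
    [0,0,0.6],
    [0,0,0.6],
    [0,0,0.6],
    [0,0,0],
    [0,0,0]
  ],
  "delta_rot": [
    [0,0,0],
    [0,0,0],
    [0,0,0],
    [0,0,0],
    [0,0,0]
  ]
}}

```text
time_s: 5.3
tool_pos: [0.5166, -0.24, 0.1454]
tcp_rot: [[0.035, 0.999, -0.0], [0.999, -0.035, -0.0], [-0.0, -0.0, -1.0]]
ft_force: [0.2, -0.6, -0.1]
gripper_width: 1.0
grip_force: 0.0
```

Run:
```python
from h import *
o=arm.observe();print(o['tool_pos'],o['tcp_rot'],o['q'])
a=snap('scene','pics/s1.png')['img'][160:360,40:340];b=snap('top')['img'][190:330,300:560]
f=lambda i:cv2.copyMakeBorder(i,0,200-i.shape[0],0,300-i.shape[1],0)
cv2.imwrite('pics/a1.png',cv2.cvtColor(cv2.resize(np.vstack([f(a),f(b)]),None,fx=1.5,fy=1.5),cv2.COLOR_RGB2BGR))
```

```text
[ 0.51655366 -0.24001598  0.14537318] [[ 3.50080883e-02  9.99386974e-01 -3.30343224e-04]
 [ 9.99387023e-01 -3.50081237e-02 -1.02261047e-04]
 [-1.13763055e-04 -3.26560767e-04 -9.99999940e-01]] [ 0.69536135  0.43466344 -0.40477794  1.83064775  0.21045664  0.91866225
  0.16073766]
```

View pics/a1.png

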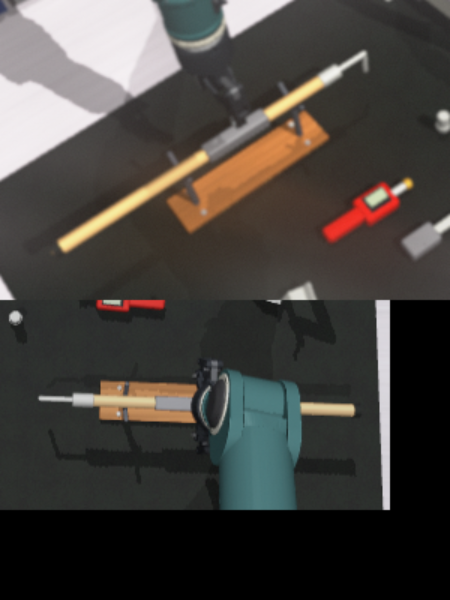

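The gripper straddles the grip, with the fingers at about (237,115) and the grip running from (205,150) to (268,115) in the crop. I'll descend and grasp.

>>> {"fn": "step_arm", "kwargs": {
  "translation": [
    [0,0,0.6],
    [0,0,0.6],
    [0,0,0.6],
    [0,0,0],
    [0,0,0]
  ],
  "delta_rot": [
    [0,0,0],
    [0,0,0],
    [0,0,0],
    [0,0,0],
    [0,0,0]
  ]
}}

```text
time_s: 5.9
tool_pos: [0.5173, -0.2396, 0.0921]
tcp_rot: [[0.034, 0.999, 0.001], [0.999, -0.034, -0.0], [-0.0, 0.001, -1.0]]
ft_force: [-0.1, -0.2, 0.4]
gripper_width: 0.999
grip_force: 0.0
```

>>> {"fn": "step_arm", "kwargs": {
  "translation": [
    [0,0,0],
    [0,0,0],
    [0,0,0],
    [0,0,0],
    [0,0,0]
  ],
  "delta_rot": [
    [0,0,0],
    [0,0,0],
    [0,0,0],
    [0,0,0],
    [0,0,0]
  ],
  "gripper": 255,
  "squeeze": 90
}}

```text
time_s: 6.4
tool_pos: [0.5168, -0.2394, 0.0914]
tcp_rot: [[0.034, 0.999, 0.0], [0.999, -0.034, -0.0], [-0.0, 0.0, -1.0]]
ft_force: [-0.3, 1.2, 1.1]
gripper_width: 0.144
grip_force: 0.0
```

>>> {"fn": "step_arm", "kwargs": {
  "translation": [
    [0,0,0],
    [0,0,0],
    [0,0,0],
    [0,0,0],
    [0,0,0]
  ],
  "delta_rot": [
    [0,0,0],
    [0,0,0],
    [0,0,0],
    [0,0,0],
    [0,0,0]
  ]
}}

```text
time_s: 6.9
tool_pos: [0.5167, -0.2394, 0.0911]
tcp_rot: [[0.034, 0.999, -0.0], [0.999, -0.034, 0.0], [0.0, -0.0, -1.0]]
ft_force: [0.0, 0.2, 0.0]
gripper_width: -0.002
grip_force: 0.0
```

Run:
```python
from h import *
a=snap('scene')['img'][190:300,130:290];b=snap('top')['img'][210:310,330:490]
f=lambda i:cv2.resize(i,None,fx=3.7,fy=2.9 if 0 else 2.7)
S={'scene':snap('scene'),'top':snap('top')}
for n in('pole','hook_mid','hook_tip'):
  for c in S: print(n,c,[(d['centre'],round(d['p'],2)) for d in arm.spot_point(c,n)[:1]])
cv2.imwrite('pics/a2.png',cv2.cvtColor(np.vstack([f(a),f(b)]),cv2.COLOR_RGB2BGR))
```

```text
pole scene [([197.0, 250.0], 0.93)]
pole top []
hook_mid scene [([282.4, 199.8], 0.68)]
hook_mid top [([326.2, 257.6], 0.7)]
hook_tip scene [([281.8, 207.3], 0.84)]
hook_tip top [([326.8, 257.5], 0.66)]
```

View pics/a2.png

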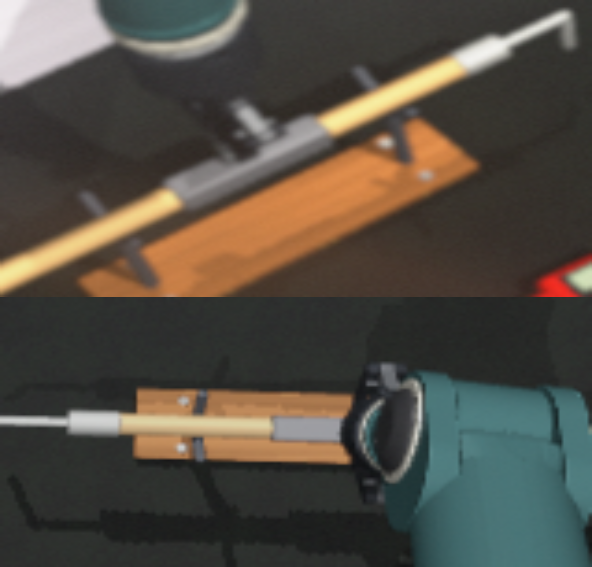

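```bash
python3 - <<'E' | tail -12
from fit2 import *
K={'scene':-.12,'top':-.114}
o=arm.observe();p=o['tool_pos'];print(p,o['gripper_width'])
for q in(p,p+[0,0,.02],p+[0,0,.1],p+[0,0,.2]): print([pd(c,q,K) for c in S])
for q in([.518,-.239,.11],[.518,-.239,.122]): print([pd(c,q,K) for c in S])
def undist(c,uv):
    s=S[c];f=200/np.tan(np.radians(s['fovy'])/2);c0=np.array([s['cx'],s['cy']]);d=np.array(uv)-c0;u=d.copy()
    for _ in range(9): u=d/(1+K[c]*(u@u)/f/f)
    return c0+u
for a,b in(((281.5,198.6),(325.8,256.4)),((282,206.8),(326.9,255.8)),((197.7,249.4),(425,258.6))):
    print(tri(ray(S['scene'],undist('scene',a)),ray(S['top'],undist('top',b))))
E
```

```text
ring [0.5405 0.3556 0.229 ]
rest tri at z0 [ 0.5261 -0.2279  0.    ] [ 0.5138 -0.2253  0.    ]
[ 0.5167 -0.2394  0.0912] -0.003089503520505983
[array([199.0502, 254.2186]), array([422.2833, 259.3859])]
[array([197.4205, 249.5268]), array([423.8561, 259.5483])]
[array([190.488 , 229.4685]), array([430.6451, 260.2483])]
[array([180.7788, 201.0983]), array([440.4416, 261.2551])]
[array([197.9447, 250.0561]), array([423.6241, 259.0471])]
[array([196.952 , 247.1868]), array([424.5876, 259.1423])]
[0.5235 0.0127 0.0954]
[0.525  0.0098 0.0656]
[ 0.5198 -0.2405  0.1162]
```

Run:
```python
from h import *
a=snap('scene')['img'][205:270,155:245]
cv2.imwrite('pics/a3.png',cv2.cvtColor(cv2.resize(a,None,fx=8,fy=8,interpolation=cv2.INTER_CUBIC),cv2.COLOR_RGB2BGR))
```

```text
(no output)
```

View pics/a3.png

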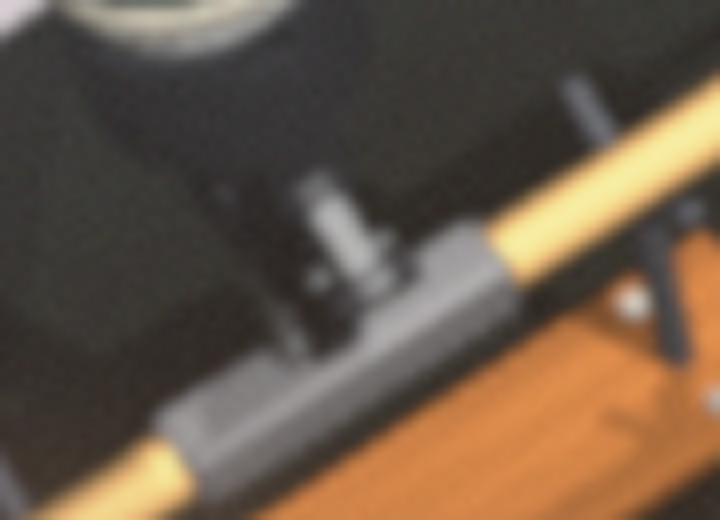

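The fingers closed to zero without meeting the pole: they seem to end on the grip's top face at about (200,242). I'll open them and compare the open and closed images.

Run:
```python
from h import *
for c in('scene','top'): np.save(f'{c}_closed.npy',arm.snapshot(c)['img'])
```

>>> {"fn": "step_arm", "kwargs": {
  "translation": [
    [0,0,0],
    [0,0,0],
    [0,0,0],
    [0,0,0],
    [0,0,0]
  ],
  "delta_rot": [
    [0,0,0],
    [0,0,0],
    [0,0,0],
    [0,0,0],
    [0,0,0]
  ],
  "gripper": 0
}}

```text
time_s: 8.15
tool_pos: [0.5167, -0.2394, 0.0911]
tcp_rot: [[0.034, 0.999, -0.0], [0.999, -0.034, -0.0], [-0.0, -0.0, -1.0]]
ft_force: [-0.3, -0.2, 0.0]
gripper_width: 0.847
grip_force: 0.0
```

>>> {"fn": "step_arm", "kwargs": {
  "translation": [
    [0,0,0],
    [0,0,0],
    [0,0,0],
    [0,0,0],
    [0,0,0]
  ],
  "delta_rot": [
    [0,0,0],
    [0,0,0],
    [0,0,0],
    [0,0,0],
    [0,0,0]
  ]
}}

```text
time_s: 8.65
tool_pos: [0.5167, -0.2393, 0.0911]
tcp_rot: [[0.034, 0.999, -0.0], [0.999, -0.034, -0.0], [-0.0, -0.0, -1.0]]
ft_force: [-0.2, -0.5, 0.7]
gripper_width: 1.005
grip_force: 0.0
```

Run:
```python
from h import *
out=[]
for c,(x,y) in(('scene',(150,200)),('top',(390,215))):
    i=arm.snapshot(c)['img'];j=np.load(f'{c}_closed.npy')
    g=lambda k:cv2.resize(k[y:y+72,x:x+96],None,fx=4.1,fy=4.1,interpolation=cv2.INTER_CUBIC)
    out.append(np.hstack([g(i),g(j)]))
cv2.imwrite('pics/a4.png',cv2.cvtColor(np.clip(np.vstack(out)*1.6,0,255).astype(np.uint8),cv2.COLOR_RGB2BGR))
```

```text
(no output)
```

View pics/a4.png

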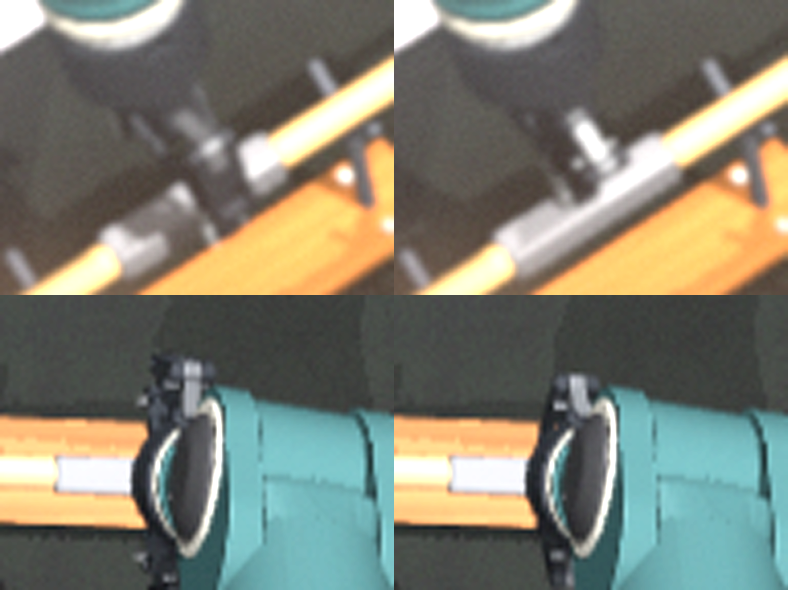

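Open, the near finger hangs in front of the pole and ends at about (206,254). Closed, the tips sit on the grip's top face. So the fingers really are some 25–30 mm higher than assumed, and I'll go lower, feeling for contact.

>>> {"fn": "step_arm", "kwargs": {
  "translation": [
    [0,0,0.25],
    [0,0,0.25],
    [0,0,0.25],
    [0,0,0.25],
    [0,0,0]
  ],
  "delta_rot": [
    [0,0,0],
    [0,0,0],
    [0,0,0],
    [0,0,0],
    [0,0,0]
  ]
}}

```text
time_s: 9.25
tool_pos: [0.5157, -0.2389, 0.0596]
tcp_rot: [[0.034, 0.999, -0.002], [0.999, -0.034, 0.001], [0.001, -0.003, -1.0]]
ft_force: [1.4, 0.1, 0.8]
gripper_width: 0.999
grip_force: 0.0
```

>>> {"fn": "step_arm", "kwargs": {
  "translation": [
    [0,0,0],
    [0,0,0],
    [0,0,0],
    [0,0,0],
    [0,0,0]
  ],
  "delta_rot": [
    [0,0,0],
    [0,0,0],
    [0,0,0],
    [0,0,0],
    [0,0,0]
  ],
  "gripper": 255,
  "squeeze": 90
}}

```text
time_s: 9.75
tool_pos: [0.5169, -0.2396, 0.0618]
tcp_rot: [[0.034, 0.999, 0.0], [0.999, -0.034, -0.0], [-0.0, 0.0, -1.0]]
ft_force: [-1.8, 0.1, 3.2]
gripper_width: 0.262
grip_force: 88.2
```

>>> {"fn": "step_arm", "kwargs": {
  "translation": [
    [0,0,0],
    [0,0,0],
    [0,0,0]
  ],
  "delta_rot": [
    [0,0,0],
    [0,0,0],
    [0,0,0]
  ]
}}

```text
time_s: 10.05
tool_pos: [0.517, -0.2396, 0.0617]
tcp_rot: [[0.034, 0.999, 0.001], [0.999, -0.034, -0.001], [-0.001, 0.001, -1.0]]
ft_force: [-1.8, 0.1, 5.3]
gripper_width: 0.262
grip_force: 88.3
```

Gripped. Now I'll lift and check the pole.

>>> {"fn": "step_arm", "kwargs": {
  "translation": [
    [0,0,-0.2],
    [0,0,-0.5],
    [0,0,-0.8],
    [0,0,-0.8],
    [0,0,-0.8]
  ],
  "delta_rot": [
    [0,0,0],
    [0,0,0],
    [0,0,0],
    [0,0,0],
    [0,0,0]
  ]
}}

```text
time_s: 10.55
tool_pos: [0.5166, -0.2391, 0.1557]
tcp_rot: [[0.033, 0.999, 0.0], [0.999, -0.033, 0.0], [0.0, 0.0, -1.0]]
ft_force: [0.8, 0.6, -2.5]
gripper_width: 0.265
grip_force: 88.3
```

>>> {"fn": "step_arm", "kwargs": {
  "translation": [
    [0,0,-0.8],
    [0,0,-0.8],
    [0,0,-0.8],
    [0,0,0],
    [0,0,0]
  ],
  "delta_rot": [
    [0,0,0],
    [0,0,0],
    [0,0,0],
    [0,0,0],
    [0,0,0]
  ]
}}

```text
time_s: 11.05
tool_pos: [0.5165, -0.2393, 0.2263]
tcp_rot: [[0.034, 0.999, 0.0], [0.999, -0.034, -0.0], [-0.0, 0.0, -1.0]]
ft_force: [-0.3, 0.3, -2.9]
gripper_width: 0.261
grip_force: 88.4
```

```bash
cat > meas.py <<'E'
from h import *
K={'scene':-.12,'top':-.114}
np.set_printoptions(precision=4,suppress=True)
def undist(s,c,uv):
    f=200/np.tan(np.radians(s['fovy'])/2);c0=np.array([s['cx'],s['cy']]);d=np.array(uv)-c0;u=d.copy()
    for _ in range(9): u=d/(1+K[c]*(u@u)/f/f)
    return c0+u
def meas(names,pics=None):
    S={c:snap(c,pics and f'pics/{c}{pics}.png') for c in K}; R={}
    for n in names:
        l={c:arm.spot_point(c,n) for c in K}
        m=' '.join(f"{c}:{np.round(x[0]['centre'],1)} {x[0]['p']:.2f}" for c,x in l.items() if x)
        P=tri(*[ray(S[c],undist(S[c],c,l[c][0]['centre'])) for c in K]) if all(l.values()) else None
        print(n,m,P);R[n]=P
    o=arm.observe();print('tcp',o['tool_pos'],'F',o['ft_force'],'w',o['gripper_width'],'t',o['time_s'])
    return S,R
E
python3 -c "
from meas import *
meas(['hook_tip','hook_mid','pole','ring'])
meas(['hook_tip','hook_mid','pole','ring','buffer_tip','catch_mid'],'5')"
```

```text
hook_tip scene:[279.8 161.5] 0.63 top:[325.6 256.2] 0.80 [0.5264 0.0159 0.2324]
hook_mid scene:[275.8 154.2] 0.84 top:[329.3 255.2] 0.89 [0.5284 0.007  0.2648]
pole scene:[184.4 203.7] 0.62 top:[442.7 261.3] 0.84 [ 0.5197 -0.2406  0.2864]
ring scene:[385.2  99. ] 0.77 top:[179.6 245.5] 0.98 [0.5481 0.3562 0.2405]
tcp [ 0.5167 -0.2393  0.2258] F [-0.1341 -0.04   -2.2711] w 0.263189357927539 t 11.55
hook_tip scene:[279.3 163.6] 0.81 top:[329.1 254.4] 0.76 [0.5314 0.0088 0.2342]
hook_mid scene:[275.9 153.2] 0.96 top:[327.8 254.9] 0.91 [0.5283 0.0093 0.2664]
pole scene:[183.8 205.5] 0.92 top:[441.5 259.6] 0.93 [ 0.5219 -0.2411  0.2829]
ring scene:[276.1 155.5] 0.74 top:[178.6 247.7] 0.97 [0.4914 0.2164 0.1883]
buffer_tip scene:[404.  146.8] 0.62 top:[212.1 191.9] 0.76 [0.6779 0.2885 0.2068]
catch_mid scene:[334.9  68. ] 0.68 top:[213.7 288. ] 0.60 [0.4593 0.2557 0.3405]
tcp [ 0.5168 -0.2394  0.2262] F [ 0.32    0.2617 -1.8073] w 0.26036915264073884 t 12.25
```

The camera puts the hook pin at about (0.529, 0.0105) with its tip near z = 0.23, and the ring at about (0.544, 0.356, 0.231). I'll raise the pole, move forward through the opening and re-measure.

>>> {"fn": "step_arm", "kwargs": {
  "translation": [
    [0.3,0,-0.5],
    [0.6,0,-0.5],
    [0.8,0,-0.3],
    [0.8,0,0],
    [0.8,0,0]
  ],
  "delta_rot": [
    [0,0,0],
    [0,0,0],
    [0,0,0],
    [0,0,0],
    [0,0,0]
  ]
}}

```text
time_s: 12.75
tool_pos: [0.5208, -0.1376, 0.2675]
tcp_rot: [[0.032, 0.999, 0.003], [0.999, -0.032, -0.001], [-0.001, 0.003, -1.0]]
ft_force: [0.4, 0.1, -3.0]
gripper_width: 0.261
grip_force: 88.4
```

>>> {"fn": "step_arm", "kwargs": {
  "translation": [
    [0.8,0,0],
    [0.8,0,0],
    [0.8,0,0],
    [0.8,0,0],
    [0.8,0,0]
  ],
  "delta_rot": [
    [0,0,0],
    [0,0,0],
    [0,0,0],
    [0,0,0],
    [0,0,0]
  ]
}}

```text
time_s: 13.25
tool_pos: [0.5242, -0.0175, 0.2671]
tcp_rot: [[0.032, 0.999, 0.002], [0.999, -0.032, -0.0], [-0.0, 0.002, -1.0]]
ft_force: [0.5, 0.6, -2.7]
gripper_width: 0.264
grip_force: 88.4
```

>>> {"fn": "step_arm", "kwargs": {
  "translation": [
    [0.8,0,0],
    [0.8,0,0],
    [0.8,0,0],
    [0.6,0.1,0],
    [0,0,0]
  ],
  "delta_rot": [
    [0,0,0],
    [0,0,0],
    [0,0,0],
    [0,0,0],
    [0,0,0]
  ]
}}

```text
time_s: 13.75
tool_pos: [0.5299, 0.0746, 0.2672]
tcp_rot: [[0.027, 1.0, 0.003], [1.0, -0.027, 0.002], [0.002, 0.003, -1.0]]
ft_force: [-0.3, -0.5, -2.8]
gripper_width: 0.263
grip_force: 88.3
```

>>> {"fn": "step_arm", "kwargs": {
  "translation": [
    [0,0,0],
    [0,0,0]
  ],
  "delta_rot": [
    [0,0,0],
    [0,0,0]
  ]
}}

```text
time_s: 13.95
tool_pos: [0.5301, 0.0688, 0.2658]
tcp_rot: [[0.034, 0.999, 0.001], [0.999, -0.034, -0.001], [-0.001, 0.001, -1.0]]
ft_force: [-0.2, -1.1, -2.1]
gripper_width: 0.267
grip_force: 88.3
```

```bash
python3 -c "
from meas import *
meas(['hook_tip','hook_mid','pole','ring'])
S,R=meas(['hook_tip','hook_mid','pole','ring'])
g=lambda c,x,y:cv2.resize(S[c]['img'][y:y+72,x:x+96],None,fx=4.1,fy=4.1,interpolation=cv2.INTER_CUBIC)
h=lambda c,x,y,w,t:cv2.resize(S[c]['img'][y:y+t,x:x+w],(393,295),interpolation=cv2.INTER_CUBIC)
cv2.imwrite('pics/a6.png',cv2.cvtColor(np.vstack([np.hstack([g('scene',335,60),g('top',130,210)]),np.hstack([h('scene',180,20,240,180),h('top',120,140,240,180)])]),cv2.COLOR_RGB2BGR))"
```

```text
hook_tip top:[376.5 188.2] 0.28 None
hook_mid top:[187.9 251.5] 0.94 None
pole scene:[300.1 126.9] 0.97 top:[335.9 150.9] 0.64 [ 0.7066 -0.0242  0.4965]
ring scene:[387.1  98.7] 0.68 top:[176.5 249.6] 0.81 [0.5404 0.3689 0.2289]
tcp [0.5301 0.0693 0.2651] F [ 0.5189 -0.1663 -2.3963] w 0.2648432609993315 t 14.45
hook_tip  None
hook_mid scene:[387.5  98.2] 0.71 top:[189.9 251.8] 0.64 [0.5449 0.343  0.2457]
pole scene:[298.5 121.3] 0.82 top:[187.4 253.1] 0.50 [0.4849 0.2419 0.2389]
ring scene:[387.3  99.1] 0.88 top:[180.5 247.4] 0.87 [0.5469 0.3588 0.2369]
tcp [0.5301 0.0694 0.2651] F [-0.2149 -0.6765 -2.6387] w 0.2673920822498771 t 14.95Traceback (most recent call last):
  File "<string>", line 7, in <module>
    cv2.imwrite('pics/a6.png',cv2.cvtColor(np.vstack([np.hstack([g('scene',335,60),g('top',130,210)]),np.hstack([h('scene',180,20,240,180),h('top',120,140,240,180)])]),cv2.COLOR_RGB2BGR))
                                           ~~~~~~~~~^^^^^^^^^^^^^^^^^^^^^^^^^^^^^^^^^^^^^^^^^^^^^^^^^^^^^^^^^^^^^^^^^^^^^^^^^^^^^^^^^^^^^^^^^^^^^^^^^^^^^^^^^^^^^^^^^^^
    return _nx.concatenate(arrs, 0, dtype=dtype, casting=casting)
           ~~~~~~~~~~~~~~~^^^^^^^^^^^^^^^^^^^^^^^^^^^^^^^^^^^^^^^
ValueError: all the input array dimensions except for the concatenation axis must match exactly, but along dimension 1, the array at index 0 has size 788 and the array at index 1 has size 786
```

```bash
python3 -c "
from meas import *
S={c:snap(c) for c in K};s=S['top']
for z in(.285,.290,.295): print('hookmid',z,onz(s,undist(s,'top',(188.9,251.6)),z))
for z in(.228,.233): print('ring',z,onz(s,undist(s,'top',(180,247.5)),z),onz(S['scene'],undist(S['scene'],'scene',(384.8,99.3)),z))
h=lambda c,x,y,w,t:cv2.resize(S[c]['img'][y:y+t,x:x+w],(393,295),interpolation=cv2.INTER_CUBIC)
cv2.imwrite('pics/a6.png',cv2.cvtColor(np.vstack([np.hstack([h('scene',345,70,72,54),h('top',150,220,72,54)]),np.hstack([h('scene',180,20,240,180),h('top',120,140,240,180)])]),cv2.COLOR_RGB2BGR))"
```

```text
hookmid 0.285 [0.5367 0.3254 0.285 ]
hookmid 0.29 [0.5368 0.3242 0.29  ]
hookmid 0.295 [0.5368 0.3229 0.295 ]
ring 0.228 [0.5458 0.3613 0.228 ] [0.537 0.363 0.228]
ring 0.233 [0.5458 0.3599 0.233 ] [0.5408 0.3583 0.233 ]
```

View pics/a6.png

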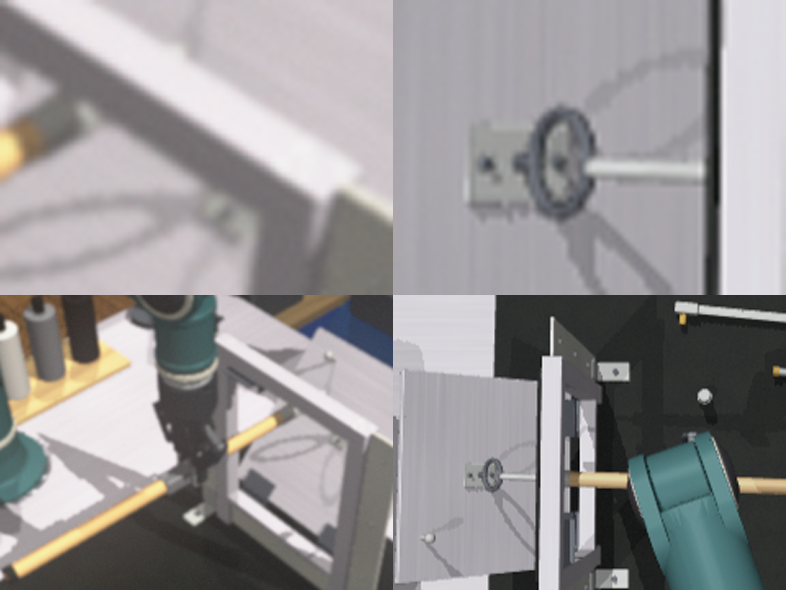

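In the top view the rod end is at about (185.5,250.6) and the ring centre at about (180.8,249.7). The pin needs about 37 mm more in +y.

>>> {"fn": "step_arm", "kwargs": {
  "translation": [
    [0.41,0.02,0],
    [0.41,0.02,0],
    [0.41,0.02,0],
    [0,0,0],
    [0,0,0]
  ],
  "delta_rot": [
    [0,0,0],
    [0,0,0],
    [0,0,0],
    [0,0,0],
    [0,0,0]
  ]
}}

```text
time_s: 15.55
tool_pos: [0.5331, 0.1068, 0.2651]
tcp_rot: [[0.032, 0.999, -0.0], [0.999, -0.032, -0.0], [-0.0, -0.0, -1.0]]
ft_force: [0.4, 0.4, -3.5]
gripper_width: 0.266
grip_force: 88.3
```

```bash
python3 -c "
from meas import *
S,R=meas(['hook_mid','ring'])
h=lambda c,x,y,w,t:cv2.resize(S[c]['img'][y:y+t,x:x+w],(396,297),interpolation=cv2.INTER_CUBIC)
cv2.imwrite('pics/a7.png',cv2.cvtColor(np.hstack([h('scene',345,70,72,54),h('top',150,220,72,54)]),cv2.COLOR_RGB2BGR))"
```

```text
hook_mid scene:[386.8  79. ] 0.62 top:[171.2 248.5] 0.81 [0.5418 0.3601 0.2993]
ring scene:[291.6 299.5] 0.43 top:[178.3 248.2] 0.58 [ 0.5212  0.2751 -0.4236]
tcp [0.5332 0.1057 0.2651] F [-0.1592  0.4115 -2.5208] w 0.2649918419657019 t 15.85
```

View pics/a7.png

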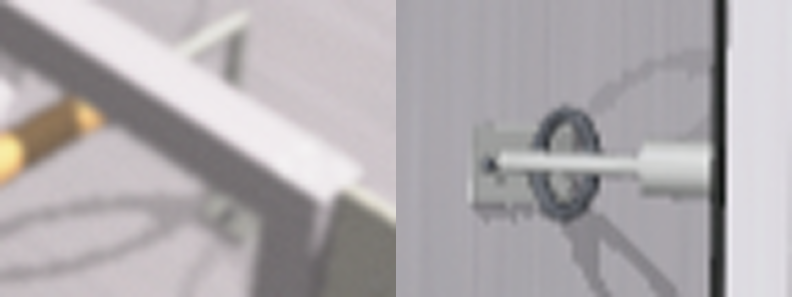

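The scene view shows the pin hanging beyond the header at about (387,79), triangulated at (0.542, 0.360) against the ring at (0.541, 0.359). I'll lower the hook in stages, watching the force.

>>> {"fn": "step_arm", "kwargs": {
  "translation": [
    [0,0,0.25],
    [0,0,0.25],
    [0,0,0.25],
    [0,0,0.25],
    [0,0,0]
  ],
  "delta_rot": [
    [0,0,0],
    [0,0,0],
    [0,0,0],
    [0,0,0],
    [0,0,0]
  ]
}}

```text
time_s: 16.35
tool_pos: [0.5323, 0.1059, 0.2336]
tcp_rot: [[0.034, 0.999, -0.003], [0.999, -0.034, -0.0], [-0.0, -0.003, -1.0]]
ft_force: [0.4, 0.0, -2.8]
gripper_width: 0.261
grip_force: 88.4
```

>>> {"fn": "step_arm", "kwargs": {
  "translation": [
    [0,0,0.2],
    [0,0,0.2],
    [0,0,0],
    [0,0,0]
  ],
  "delta_rot": [
    [0,0,0],
    [0,0,0],
    [0,0,0],
    [0,0,0]
  ]
}}

```text
time_s: 16.75
tool_pos: [0.5332, 0.1062, 0.2231]
tcp_rot: [[0.034, 0.999, -0.0], [0.999, -0.034, 0.0], [0.0, -0.0, -1.0]]
ft_force: [-0.2, -0.8, -1.8]
gripper_width: 0.265
grip_force: 88.4
```

>>> {"fn": "step_arm", "kwargs": {
  "translation": [
    [0,0,0.15],
    [0,0,0.15],
    [0,0,0.15],
    [0,0,0],
    [0,0,0]
  ],
  "delta_rot": [
    [0,0,0],
    [0,0,0],
    [0,0,0],
    [0,0,0],
    [0,0,0]
  ]
}}

```text
time_s: 17.25
tool_pos: [0.5331, 0.1062, 0.2095]
tcp_rot: [[0.034, 0.999, -0.0], [0.999, -0.034, 0.0], [-0.0, -0.0, -1.0]]
ft_force: [0.3, -0.0, -2.8]
gripper_width: 0.263
grip_force: 88.4
```

```bash
python3 -c "
from meas import *
S,R=meas(['hook_mid','ring'],'8')"
```

```text
hook_mid scene:[382.3  97.4] 0.69 top:[235.3 247.2] 0.65 [0.5753 0.2425 0.3229]
ring scene:[384.1 100.1] 0.96 top:[308.5 203.5] 0.19 [0.6749 0.0937 0.4632]
tcp [0.5333 0.1062 0.2098] F [ 1.0045 -0.366  -3.3881] w 0.2698554910958362 t 17.55
```

>>> {"fn": "step_arm", "kwargs": {
  "translation": [
    [-0.2,0.01,0],
    [-0.2,0.01,0],
    [-0.2,0.01,0],
    [-0.2,0.01,-0.05],
    [-0.2,0.01,-0.05]
  ],
  "delta_rot": [
    [0,0,0],
    [0,0,0],
    [0,0,0],
    [0,0,0],
    [0,0,0]
  ]
}}

```text
time_s: 18.05
tool_pos: [0.5337, 0.0754, 0.2128]
tcp_rot: [[0.034, 0.999, -0.0], [0.999, -0.034, -0.0], [-0.0, -0.0, -1.0]]
ft_force: [-0.2, 0.5, -1.5]
gripper_width: 0.265
grip_force: 88.4
```

>>> {"fn": "step_arm", "kwargs": {
  "translation": [
    [-0.2,0.01,-0.05],
    [-0.2,0.01,-0.05],
    [-0.2,0.01,-0.05],
    [0,0,0],
    [0,0,0]
  ],
  "delta_rot": [
    [0,0,0],
    [0,0,0],
    [0,0,0],
    [0,0,0],
    [0,0,0]
  ]
}}

```text
time_s: 18.55
tool_pos: [0.534, 0.0579, 0.2172]
tcp_rot: [[0.034, 0.999, 0.0], [0.999, -0.034, -0.0], [-0.0, 0.0, -1.0]]
ft_force: [-0.2, 0.4, -2.1]
gripper_width: 0.262
grip_force: 88.4
```

```bash
python3 -c "
from meas import *
S,R=meas(['hook_mid','ring'],'9')
for c in K:
  for n in('flap','ring','hook_tip'): print(c,n,[(np.round(d['rect']),round(d['p'],2)) for d in arm.look_for(c,n)[:1]])
"
```

```text
hook_mid scene:[372.  103.2] 0.68 top:[198.3 250.4] 0.60 [0.5387 0.3125 0.2449]
ring scene:[377.6 101. ] 0.83 top:[193.2 247.7] 0.85 [0.5455 0.3243 0.2495]
tcp [0.5339 0.0584 0.2171] F [ 0.7482  0.9288 -2.499 ] w 0.26532701123918473 t 18.85
scene flap [(array([326.,  34., 124., 141.]), 0.57)]
scene ring [(array([328.,  35., 124., 141.]), 0.82)]
scene hook_tip [(array([183.,  98., 193., 118.]), 0.8)]
top flap [(array([139., 185.,  96., 134.]), 0.73)]
top ring [(array([138., 179.,  98., 140.]), 0.92)]
top hook_tip [(array([198., 244., 241.,  22.]), 0.56)]
```

>>> {"fn": "step_arm", "kwargs": {
  "translation": [
    [-0.2,0.01,-0.05],
    [-0.2,0.01,-0.05],
    [-0.2,0.01,0],
    [-0.2,0.01,0],
    [-0.2,0.01,0]
  ],
  "delta_rot": [
    [0,0,0],
    [0,0,0],
    [0,0,0],
    [0,0,0],
    [0,0,0]
  ]
}}

```text
time_s: 19.65
tool_pos: [0.5346, 0.0273, 0.2202]
tcp_rot: [[0.034, 0.999, 0.0], [0.999, -0.034, -0.0], [-0.0, 0.0, -1.0]]
ft_force: [-0.3, 1.3, -2.0]
gripper_width: 0.266
grip_force: 88.4
```

>>> {"fn": "step_arm", "kwargs": {
  "translation": [
    [-0.2,0.01,0],
    [-0.2,0.01,0],
    [-0.15,0,0],
    [0,0,0],
    [0,0,0]
  ],
  "delta_rot": [
    [0,0,0],
    [0,0,0],
    [0,0,0],
    [0,0,0],
    [0,0,0]
  ]
}}

```text
time_s: 20.15
tool_pos: [0.5345, 0.0116, 0.2201]
tcp_rot: [[0.034, 0.999, -0.0], [0.999, -0.034, 0.0], [0.0, -0.0, -1.0]]
ft_force: [-0.4, 0.5, -3.4]
gripper_width: 0.263
grip_force: 88.3
```

>>> {"fn": "step_arm", "kwargs": {
  "translation": [
    [-0.1,0,0],
    [-0.1,0,0],
    [-0.1,0,0],
    [0,0,0],
    [0,0,0]
  ],
  "delta_rot": [
    [0,0,0],
    [0,0,0],
    [0,0,0],
    [0,0,0],
    [0,0,0]
  ]
}}

```text
time_s: 20.65
tool_pos: [0.5342, 0.0025, 0.2202]
tcp_rot: [[0.034, 0.999, 0.0], [0.999, -0.034, -0.0], [-0.0, 0.0, -1.0]]
ft_force: [0.9, 0.7, -3.1]
gripper_width: 0.262
grip_force: 88.3
```

```bash
python3 -c "
from meas import *
S,R=meas(['hook_mid','ring'],'10')"
```

```text
hook_mid scene:[355.6 113.7] 0.85 top:[222.5 245.6] 0.70 [0.5471 0.2507 0.2528]
ring scene:[332.6  67.5] 0.61 top:[213.6 248.1] 0.80 [0.5273 0.2211 0.403 ]
tcp [0.5342 0.0027 0.2202] F [-0.5084  0.78   -2.1023] w 0.2643782222408221 t 20.95
```

>>> {"fn": "step_arm", "kwargs": {
  "translation": [
    [-0.07,0,0],
    [-0.07,0,0],
    [-0.07,0,0],
    [0,0,0]
  ],
  "delta_rot": [
    [0,0,0],
    [0,0,0],
    [0,0,0],
    [0,0,0]
  ]
}}

```text
time_s: 21.35
tool_pos: [0.5339, -0.0042, 0.2201]
tcp_rot: [[0.034, 0.999, -0.0], [0.999, -0.034, -0.0], [-0.0, -0.0, -1.0]]
ft_force: [-0.5, 0.1, -3.0]
gripper_width: 0.26
grip_force: 88.3
```

>>> {"fn": "step_arm", "kwargs": {
  "translation": [
    [-0.05,0,0],
    [-0.05,0,0],
    [-0.05,0,0],
    [0,0,0]
  ],
  "delta_rot": [
    [0,0,0],
    [0,0,0],
    [0,0,0],
    [0,0,0]
  ]
}}

```text
time_s: 21.75
tool_pos: [0.5337, -0.0085, 0.2201]
tcp_rot: [[0.034, 0.999, -0.0], [0.999, -0.034, -0.0], [-0.0, -0.0, -1.0]]
ft_force: [-0.4, 0.6, -2.1]
gripper_width: 0.269
grip_force: 88.3
```

>>> {"fn": "step_arm", "kwargs": {
  "translation": [
    [-0.05,0,0],
    [-0.05,0,0],
    [0,0,0],
    [0,0,0]
  ],
  "delta_rot": [
    [0,0,0],
    [0,0,0],
    [0,0,0],
    [0,0,0]
  ]
}}

```text
time_s: 22.15
tool_pos: [0.5337, -0.0113, 0.2202]
tcp_rot: [[0.034, 0.999, -0.0], [0.999, -0.034, -0.0], [-0.0, -0.0, -1.0]]
ft_force: [-0.4, 0.7, -2.9]
gripper_width: 0.268
grip_force: 88.3
```

>>> {"fn": "step_arm", "kwargs": {
  "translation": [
    [-0.05,0,0],
    [-0.05,0,0],
    [0,0,0],
    [0,0,0]
  ],
  "delta_rot": [
    [0,0,0],
    [0,0,0],
    [0,0,0],
    [0,0,0]
  ]
}}

```text
time_s: 22.55
tool_pos: [0.5335, -0.0143, 0.2201]
tcp_rot: [[0.034, 0.999, -0.0], [0.999, -0.034, -0.0], [-0.0, -0.0, -1.0]]
ft_force: [0.3, 1.1, -3.6]
gripper_width: 0.263
grip_force: 88.3
```

>>> {"fn": "step_arm", "kwargs": {
  "translation": [
    [-0.03,0,0],
    [-0.03,0,0],
    [0,0,0],
    [0,0,0]
  ],
  "delta_rot": [
    [0,0,0],
    [0,0,0],
    [0,0,0],
    [0,0,0]
  ]
}}

```text
time_s: 22.95
tool_pos: [0.5335, -0.0161, 0.2201]
tcp_rot: [[0.034, 0.999, -0.0], [0.999, -0.034, -0.0], [-0.0, -0.0, -1.0]]
ft_force: [-0.3, 1.9, -4.4]
gripper_width: 0.266
grip_force: 88.3
```

>>> {"fn": "step_arm", "kwargs": {
  "translation": [
    [-0.03,0,0],
    [-0.03,0,0],
    [0,0,0],
    [0,0,0]
  ],
  "delta_rot": [
    [0,0,0],
    [0,0,0],
    [0,0,0],
    [0,0,0]
  ]
}}

```text
time_s: 23.35
tool_pos: [0.5335, -0.0179, 0.2201]
tcp_rot: [[0.034, 0.999, -0.0], [0.999, -0.034, -0.0], [-0.0, -0.0, -1.0]]
ft_force: [-0.9, 1.7, -3.8]
gripper_width: 0.265
grip_force: 88.2
```

>>> {"fn": "step_arm", "kwargs": {
  "translation": [
    [-0.03,0,0],
    [-0.03,0,0],
    [0,0,0],
    [0,0,0]
  ],
  "delta_rot": [
    [0,0,0],
    [0,0,0],
    [0,0,0],
    [0,0,0]
  ]
}}

```text
time_s: 23.75
tool_pos: [0.5334, -0.0197, 0.2201]
tcp_rot: [[0.034, 0.999, -0.0], [0.999, -0.034, -0.0], [-0.0, -0.0, -1.0]]
ft_force: [-1.9, 1.4, -3.4]
gripper_width: 0.27
grip_force: 88.2
```

>>> {"fn": "step_arm", "kwargs": {
  "translation": [
    [-0.03,0,0],
    [-0.03,0,0],
    [0,0,0],
    [0,0,0]
  ],
  "delta_rot": [
    [0,0,0],
    [0,0,0],
    [0,0,0],
    [0,0,0]
  ]
}}

```text
time_s: 24.15
tool_pos: [0.5334, -0.0215, 0.2202]
tcp_rot: [[0.034, 0.999, -0.0], [0.999, -0.034, -0.0], [-0.0, -0.0, -1.0]]
ft_force: [0.5, 2.3, -3.5]
gripper_width: 0.263
grip_force: 88.2
```

>>> {"fn": "step_arm", "kwargs": {
  "translation": [
    [-0.03,0,0],
    [-0.03,0,0],
    [0,0,0],
    [0,0,0]
  ],
  "delta_rot": [
    [0,0,0],
    [0,0,0],
    [0,0,0],
    [0,0,0]
  ]
}}

```text
time_s: 24.55
tool_pos: [0.5333, -0.0233, 0.2202]
tcp_rot: [[0.034, 0.999, -0.0], [0.999, -0.034, -0.0], [-0.0, -0.0, -1.0]]
ft_force: [-0.9, 2.5, -4.2]
gripper_width: 0.263
grip_force: 88.2
```

>>> {"fn": "step_arm", "kwargs": {
  "translation": [
    [-0.03,0,0],
    [0,0,0],
    [0,0,0]
  ],
  "delta_rot": [
    [0,0,0],
    [0,0,0],
    [0,0,0]
  ]
}}

```text
time_s: 24.85
tool_pos: [0.5334, -0.0236, 0.2202]
tcp_rot: [[0.033, 0.999, 0.0], [0.999, -0.033, 0.001], [0.001, 0.0, -1.0]]
ft_force: [-0.2, 3.7, -5.4]
gripper_width: 0.266
grip_force: 88.2
```

>>> {"fn": "step_arm", "kwargs": {
  "translation": [
    [-0.03,0,0],
    [0,0,0],
    [0,0,0]
  ],
  "delta_rot": [
    [0,0,0],
    [0,0,0],
    [0,0,0]
  ]
}}

```text
time_s: 25.15
tool_pos: [0.5333, -0.0238, 0.2202]
tcp_rot: [[0.033, 0.999, 0.0], [0.999, -0.033, 0.001], [0.001, 0.0, -1.0]]
ft_force: [-0.0, 5.4, -3.8]
gripper_width: 0.267
grip_force: 88.2
```

>>> {"fn": "step_arm", "kwargs": {
  "translation": [
    [-0.03,0,0],
    [0,0,0],
    [0,0,0]
  ],
  "delta_rot": [
    [0,0,0],
    [0,0,0],
    [0,0,0]
  ]
}}

```text
time_s: 25.45
tool_pos: [0.5334, -0.0239, 0.2202]
tcp_rot: [[0.032, 0.999, 0.0], [0.999, -0.032, 0.002], [0.002, 0.0, -1.0]]
ft_force: [0.5, 7.3, -5.1]
gripper_width: 0.264
grip_force: 88.2
```

>>> {"fn": "step_arm", "kwargs": {
  "translation": [
    [-0.03,0,0],
    [0,0,0],
    [0,0,0]
  ],
  "delta_rot": [
    [0,0,0],
    [0,0,0],
    [0,0,0]
  ]
}}

```text
time_s: 25.75
tool_pos: [0.5334, -0.0241, 0.2202]
tcp_rot: [[0.032, 0.999, 0.001], [0.999, -0.032, 0.003], [0.003, 0.0, -1.0]]
ft_force: [0.4, 8.9, -5.5]
gripper_width: 0.265
grip_force: 88.3
```

>>> {"fn": "step_arm", "kwargs": {
  "translation": [
    [-0.03,0,0],
    [0,0,0],
    [0,0,0]
  ],
  "delta_rot": [
    [0,0,0],
    [0,0,0],
    [0,0,0]
  ]
}}

```text
time_s: 26.05
tool_pos: [0.5334, -0.0242, 0.2201]
tcp_rot: [[0.032, 1.0, 0.001], [0.999, -0.032, 0.004], [0.004, 0.001, -1.0]]
ft_force: [-0.3, 10.7, -5.0]
gripper_width: 0.266
grip_force: 88.3
```

>>> {"fn": "step_arm", "kwargs": {
  "translation": [
    [-0.02,0,0],
    [0,0,0],
    [0,0,0]
  ],
  "delta_rot": [
    [0,0,0],
    [0,0,0],
    [0,0,0]
  ]
}}

```text
time_s: 26.35
tool_pos: [0.5334, -0.0244, 0.2202]
tcp_rot: [[0.031, 1.0, 0.001], [0.999, -0.031, 0.004], [0.005, 0.001, -1.0]]
ft_force: [0.6, 11.2, -4.9]
gripper_width: 0.263
grip_force: 88.3
```

>>> {"fn": "step_arm", "kwargs": {
  "translation": [
    [-0.02,0,0],
    [0,0,0],
    [0,0,0]
  ],
  "delta_rot": [
    [0,0,0],
    [0,0,0],
    [0,0,0]
  ]
}}

```text
time_s: 26.65
tool_pos: [0.5333, -0.0256, 0.2201]
tcp_rot: [[0.032, 1.0, 0.001], [0.999, -0.032, 0.004], [0.004, 0.0, -1.0]]
ft_force: [0.7, 10.0, -5.3]
gripper_width: 0.263
grip_force: 88.3
```

>>> {"fn": "step_arm", "kwargs": {
  "translation": [
    [-0.02,0,0],
    [0,0,0],
    [0,0,0]
  ],
  "delta_rot": [
    [0,0,0],
    [0,0,0],
    [0,0,0]
  ]
}}

```text
time_s: 26.95
tool_pos: [0.5331, -0.0292, 0.2201]
tcp_rot: [[0.033, 0.999, -0.0], [0.999, -0.033, 0.0], [0.0, -0.0, -1.0]]
ft_force: [-0.9, 4.6, -3.9]
gripper_width: 0.268
grip_force: 88.5
```

>>> {"fn": "step_arm", "kwargs": {
  "translation": [
    [-0.02,0,0],
    [0,0,0],
    [0,0,0]
  ],
  "delta_rot": [
    [0,0,0],
    [0,0,0],
    [0,0,0]
  ]
}}

```text
time_s: 27.25
tool_pos: [0.5331, -0.0292, 0.2202]
tcp_rot: [[0.033, 0.999, 0.0], [0.999, -0.033, 0.001], [0.001, 0.0, -1.0]]
ft_force: [-1.0, 6.2, -4.9]
gripper_width: 0.261
grip_force: 88.5
```

The click is clear: 11.2 N fell to 4.6 N with a 5 mm jump, then the hard stop. I'll relax, centre the pin in the ring and lift.

>>> {"fn": "step_arm", "kwargs": {
  "translation": [
    [0.1,0,0],
    [0.1,0,0],
    [0.15,0,0],
    [0.15,0,0],
    [0,0,0]
  ],
  "delta_rot": [
    [0,0,0],
    [0,0,0],
    [0,0,0],
    [0,0,0],
    [0,0,0]
  ]
}}

```text
time_s: 27.75
tool_pos: [0.5337, -0.0144, 0.2203]
tcp_rot: [[0.033, 0.999, 0.0], [0.999, -0.033, 0.0], [0.0, 0.0, -1.0]]
ft_force: [0.2, 0.4, -2.5]
gripper_width: 0.266
grip_force: 88.7
```

>>> {"fn": "step_arm", "kwargs": {
  "translation": [
    [0,0,-0.1],
    [0,0,-0.15],
    [0,0,-0.15],
    [0,0,0]
  ],
  "delta_rot": [
    [0,0,0],
    [0,0,0],
    [0,0,0],
    [0,0,0]
  ]
}}

```text
time_s: 28.15
tool_pos: [0.5342, -0.0152, 0.2332]
tcp_rot: [[0.034, 0.999, 0.002], [0.999, -0.034, -0.0], [-0.0, 0.002, -1.0]]
ft_force: [-0.7, -0.2, -3.1]
gripper_width: 0.266
grip_force: 88.7
```

```bash
python3 -c "
from meas import *
S,R=meas(['hook_mid','hook_tip','ring'],'11')
for c in K:
  for n in('flap',): print(c,n,[(np.round(d['rect']),round(d['p'],2)) for d in arm.look_for(c,n)[:1]])
"
```

```text
hook_mid scene:[353.7 110.6] 0.64 top:[227.9 250. ] 0.94 [0.541  0.2409 0.2637]
hook_tip  None
ring scene:[352.9 117.4] 0.85 top:[228.4 250.6] 0.79 [0.5388 0.2433 0.2386]
tcp [ 0.5335 -0.0151  0.232 ] F [ 0.2261 -0.17   -2.9513] w 0.2640576423929577 t 28.55
scene flap [(array([325.,  43.,  94., 134.]), 0.73)]
top flap [(array([194., 183.,  48., 135.]), 0.74)]
```

>>> {"fn": "step_arm", "kwargs": {
  "translation": [
    [0,0,-0.25],
    [0,0,-0.3],
    [0,0,-0.3],
    [0,0,-0.3],
    [0,0,0]
  ],
  "delta_rot": [
    [0,0,0],
    [0,0,0],
    [0,0,0],
    [0,0,0],
    [0,0,0]
  ]
}}

```text
time_s: 29.15
tool_pos: [0.5346, -0.015, 0.2686]
tcp_rot: [[0.034, 0.999, 0.003], [0.999, -0.034, -0.0], [-0.0, 0.003, -1.0]]
ft_force: [0.5, 0.0, -2.9]
gripper_width: 0.265
grip_force: 88.7
```

>>> {"fn": "step_arm", "kwargs": {
  "translation": [
    [-0.2,0,0],
    [-0.4,0,0],
    [-0.4,0,0],
    [-0.6,0,0],
    [0,0,0]
  ],
  "delta_rot": [
    [0,0,0],
    [0,0,0],
    [0,0,0],
    [0,0,0],
    [0,0,0]
  ]
}}

```text
time_s: 29.65
tool_pos: [0.5315, -0.0674, 0.266]
tcp_rot: [[0.039, 0.999, -0.001], [0.999, -0.039, -0.002], [-0.002, -0.001, -1.0]]
ft_force: [0.4, 0.1, -2.6]
gripper_width: 0.265
grip_force: 88.7
```

```bash
python3 -c "
from meas import *
S,R=meas(['hook_mid','hook_tip','ring','pole'],'12')
for c in K:
  for n in('flap',): print(c,n,[(np.round(d['rect']),round(d['p'],2)) for d in arm.look_for(c,n)[:1]])
"
```

```text
hook_mid scene:[336.4 112.6] 0.62 top:[248.8 250.4] 0.73 [0.5387 0.1875 0.2881]
hook_tip scene:[336.4 118.8] 0.67 None
ring scene:[354.1 115. ] 0.66 top:[229.4 247.8] 0.78 [0.5457 0.2389 0.2537]
pole scene:[253.4 155.9] 0.96 top:[310.  202.1] 0.42 [ 0.6062 -0.0148  0.3576]
tcp [ 0.532  -0.0626  0.2667] F [ 0.2774  0.3167 -2.4792] w 0.2608217311779085 t 30.15
scene flap [(array([326.,  44.,  92., 132.]), 0.56)]
top flap [(array([197., 183.,  47., 136.]), 0.86)]
```

>>> {"fn": "step_arm", "kwargs": {
  "translation": [
    [-0.8,-0.05,0],
    [-0.9,-0.05,0],
    [-0.9,-0.05,0],
    [-0.9,-0.05,0],
    [-0.9,-0.05,0]
  ],
  "delta_rot": [
    [0,0,0],
    [0,0,0],
    [0,0,0],
    [0,0,0],
    [0,0,0]
  ]
}}

```text
time_s: 30.75
tool_pos: [0.5199, -0.1957, 0.2667]
tcp_rot: [[0.034, 0.999, 0.0], [0.999, -0.034, -0.0], [-0.0, 0.0, -1.0]]
ft_force: [1.2, 0.2, -3.2]
gripper_width: 0.264
grip_force: 88.7
```

>>> {"fn": "step_arm", "kwargs": {
  "translation": [
    [-0.9,-0.05,0],
    [-0.6,0,0.3],
    [0,0,0.6],
    [0,0,0.5],
    [0,0,0]
  ],
  "delta_rot": [
    [0,0,0],
    [0,0,0],
    [0,0,0],
    [0,0,0],
    [0,0,0]
  ]
}}

```text
time_s: 31.25
tool_pos: [0.5155, -0.2382, 0.2217]
tcp_rot: [[0.032, 0.999, -0.005], [0.999, -0.032, 0.003], [0.003, -0.005, -1.0]]
ft_force: [0.1, 0.7, -2.8]
gripper_width: 0.265
grip_force: 88.7
```

>>> {"fn": "step_arm", "kwargs": {
  "translation": [
    [0,0,0],
    [0,0,0],
    [0,0,0]
  ],
  "delta_rot": [
    [0,0,0],
    [0,0,0],
    [0,0,0]
  ]
}}

```text
time_s: 31.55
tool_pos: [0.5177, -0.2395, 0.2256]
tcp_rot: [[0.033, 0.999, 0.002], [0.999, -0.033, -0.001], [-0.001, 0.002, -1.0]]
ft_force: [0.2, 0.3, -2.3]
gripper_width: 0.263
grip_force: 88.7
```

```bash
python3 -c "
from meas import *
meas(['hook_mid','hook_tip','pole'])
S,R=meas(['hook_mid','hook_tip','pole','ring'],'13')
print(arm.observe()['tcp_rot'])
"
```

```text
hook_mid scene:[276.3 153. ] 0.69 top:[325.6 255.3] 0.81 [0.5265 0.0132 0.2632]
hook_tip scene:[277.4 162. ] 0.74 top:[328.8 254.5] 0.79 [0.5298 0.0078 0.2394]
pole scene:[182.6 208.1] 0.78 top:[440.5 259.7] 0.97 [ 0.5204 -0.2428  0.2741]
tcp [ 0.5171 -0.2397  0.2248] F [ 0.0314  1.0745 -2.1884] w 0.26338441557777886 t 31.95
hook_mid scene:[274.9 155.2] 0.57 top:[328.5 254.5] 0.82 [0.5286 0.0069 0.2619]
hook_tip scene:[278.5 163.7] 0.84 None
pole scene:[184.2 205.2] 0.93 top:[440.6 259.8] 0.65 [ 0.5213 -0.2396  0.282 ]
ring scene:[354.1 114.5] 0.73 top:[231.6 246.8] 0.67 [0.5488 0.2337 0.2603]
tcp [ 0.5171 -0.2396  0.2247] F [ 0.155  -0.6417 -2.1218] w 0.264775422652358 t 32.45
[[ 0.0336  0.9994 -0.    ]
 [ 0.9994 -0.0336 -0.    ]
 [-0.     -0.     -1.    ]]
```

The pole sits just as it did on lifting. I'll lower it into the forks.

>>> {"fn": "step_arm", "kwargs": {
  "translation": [
    [0,0,0.6],
    [0,0,0.7],
    [0,0,0.7],
    [0,0,0.7],
    [0,0,0.7]
  ],
  "delta_rot": [
    [0,0,0],
    [0,0,0],
    [0,0,0],
    [0,0,0],
    [0,0,0]
  ]
}}

```text
time_s: 32.95
tool_pos: [0.5171, -0.2398, 0.122]
tcp_rot: [[0.034, 0.999, 0.0], [0.999, -0.034, -0.0], [-0.0, 0.0, -1.0]]
ft_force: [-0.2, -0.3, -2.9]
gripper_width: 0.264
grip_force: 88.7
```

>>> {"fn": "step_arm", "kwargs": {
  "translation": [
    [0,0,0.6],
    [0,0,0.5],
    [0,0,0.4],
    [0,0,0.2],
    [0,0,0]
  ],
  "delta_rot": [
    [0,0,0],
    [0,0,0],
    [0,0,0],
    [0,0,0],
    [0,0,0]
  ]
}}

```text
time_s: 33.45
tool_pos: [0.5168, -0.2395, 0.071]
tcp_rot: [[0.034, 0.999, -0.001], [0.999, -0.034, 0.0], [0.0, -0.001, -1.0]]
ft_force: [0.2, 0.2, -3.0]
gripper_width: 0.264
grip_force: 88.7
```

>>> {"fn": "step_arm", "kwargs": {
  "translation": [
    [0,0,0.1],
    [0,0,0.1],
    [0,0,0],
    [0,0,0]
  ],
  "delta_rot": [
    [0,0,0],
    [0,0,0],
    [0,0,0],
    [0,0,0]
  ]
}}

```text
time_s: 33.85
tool_pos: [0.5172, -0.2397, 0.0659]
tcp_rot: [[0.034, 0.999, 0.0], [0.999, -0.034, -0.0], [-0.0, 0.0, -1.0]]
ft_force: [-0.4, 0.3, -2.4]
gripper_width: 0.262
grip_force: 88.7
```

>>> {"fn": "step_arm", "kwargs": {
  "translation": [
    [0,0,0.06],
    [0,0,0.05],
    [0,0,0],
    [0,0,0]
  ],
  "delta_rot": [
    [0,0,0],
    [0,0,0],
    [0,0,0],
    [0,0,0]
  ]
}}

```text
time_s: 34.25
tool_pos: [0.517, -0.2396, 0.0623]
tcp_rot: [[0.034, 0.999, -0.0], [0.999, -0.034, 0.0], [0.0, -0.0, -1.0]]
ft_force: [-0.2, -0.1, -2.3]
gripper_width: 0.272
grip_force: 88.7
```

>>> {"fn": "step_arm", "kwargs": {
  "translation": [
    [0,0,0.04],
    [0,0,0],
    [0,0,0]
  ],
  "delta_rot": [
    [0,0,0],
    [0,0,0],
    [0,0,0]
  ]
}}

```text
time_s: 34.55
tool_pos: [0.5171, -0.2397, 0.0619]
tcp_rot: [[0.034, 0.999, 0.0], [0.999, -0.034, -0.0], [-0.0, 0.0, -1.0]]
ft_force: [-2.6, 0.3, 5.5]
gripper_width: 0.264
grip_force: 90.0
```

Seated. Release and rise.

>>> {"fn": "step_arm", "kwargs": {
  "translation": [
    [0,0,0],
    [0,0,0],
    [0,0,0],
    [0,0,0],
    [0,0,0]
  ],
  "delta_rot": [
    [0,0,0],
    [0,0,0],
    [0,0,0],
    [0,0,0],
    [0,0,0]
  ],
  "gripper": 0,
  "squeeze": 20
}}

```text
time_s: 35.05
tool_pos: [0.5171, -0.2397, 0.0611]
tcp_rot: [[0.034, 0.999, -0.0], [0.999, -0.034, 0.0], [0.0, -0.0, -1.0]]
ft_force: [-0.2, 0.9, -0.9]
gripper_width: 0.999
grip_force: 0.0
```

>>> {"fn": "step_arm", "kwargs": {
  "translation": [
    [0,0,0],
    [0,0,0],
    [0,0,0],
    [0,0,-0.3],
    [0,0,-0.5]
  ],
  "delta_rot": [
    [0,0,0],
    [0,0,0],
    [0,0,0],
    [0,0,0],
    [0,0,0]
  ]
}}

```text
time_s: 35.55
tool_pos: [0.5164, -0.2394, 0.0853]
tcp_rot: [[0.034, 0.999, -0.002], [0.999, -0.034, 0.001], [0.001, -0.002, -1.0]]
ft_force: [0.3, -0.3, -0.4]
gripper_width: 1.004
grip_force: 0.0
```

>>> {"fn": "step_arm", "kwargs": {
  "translation": [
    [0,0,-0.7],
    [0,0,-0.8],
    [0,0,-0.8],
    [0,0,-0.8],
    [0,0,-0.8]
  ],
  "delta_rot": [
    [0,0,0],
    [0,0,0],
    [0,0,0],
    [0,0,0],
    [0,0,0]
  ]
}}

```text
time_s: 36.05
tool_pos: [0.5173, -0.2396, 0.2048]
tcp_rot: [[0.033, 0.999, 0.001], [0.999, -0.033, -0.001], [-0.001, 0.002, -1.0]]
ft_force: [-0.1, -0.3, 0.3]
gripper_width: 1.005
grip_force: 0.0
```

>>> {"fn": "step_arm", "kwargs": {
  "translation": [
    [-0.5,0,-0.3],
    [-0.8,0,0],
    [-0.8,0,0],
    [-0.8,0,0],
    [-0.8,0,0]
  ],
  "delta_rot": [
    [0,0,0],
    [0,0,0],
    [0,0,0],
    [0,0,0],
    [0,0,0]
  ]
}}

```text
time_s: 36.55
tool_pos: [0.5125, -0.3529, 0.2113]
tcp_rot: [[0.035, 0.999, -0.0], [0.999, -0.035, -0.001], [-0.001, -0.0, -1.0]]
ft_force: [-0.6, 0.5, -0.6]
gripper_width: 0.999
grip_force: 0.0
```

>>> {"fn": "step_arm", "kwargs": {
  "translation": [
    [-0.8,0,0],
    [-0.8,0,0],
    [-0.5,0,0],
    [0,0,0],
    [0,0,0]
  ],
  "delta_rot": [
    [0,0,0],
    [0,0,0],
    [0,0,0],
    [0,0,0],
    [0,0,0]
  ]
}}

```text
time_s: 37.05
tool_pos: [0.5111, -0.4129, 0.2109]
tcp_rot: [[0.034, 0.999, -0.0], [0.999, -0.034, 0.001], [0.001, -0.0, -1.0]]
ft_force: [1.6, 0.5, -0.1]
gripper_width: 0.999
grip_force: 0.0
```

```bash
python3 -c "
from meas import *
S,R=meas(['hook_mid','hook_tip','pole','ring','rest'],'14')
g=lambda c:cv2.resize(S[c]['img'],(480,300),interpolation=cv2.INTER_AREA)
h=lambda c,x,y,w,t:cv2.resize(S[c]['img'][y:y+t,x:x+w],(400,300),interpolation=cv2.INTER_CUBIC)
cv2.imwrite('pics/a15.png',cv2.cvtColor(np.vstack([np.hstack([h('scene',60,160,240,180),h('top',320,170,240,180)]),np.hstack([h('scene',280,20,200,150),h('top',130,170,200,150)])]),cv2.COLOR_RGB2BGR))"
```

```text
hook_mid scene:[280.7 199. ] 0.74 top:[326.5 256.6] 0.73 [0.5228 0.0108 0.0948]
hook_tip scene:[286.3 208.6] 0.76 top:[328.4 252.2] 0.78 [0.537  0.0091 0.0695]
pole scene:[197.2 248.9] 0.89 top:[426.6 258.4] 0.56 [ 0.5209 -0.2427  0.1217]
ring scene:[354.1 117.3] 0.74 top:[230.8 246.2] 0.68 [0.5492 0.236  0.2502]
rest scene:[205.2 272.3] 0.74 top:[414.1 257. ] 0.80 [ 0.5195 -0.2366  0.0095]
tcp [ 0.5112 -0.4135  0.2112] F [ 0.6794 -0.2053 -0.5127] w 1.0055798878911137 t 37.65
```

View pics/a15.png

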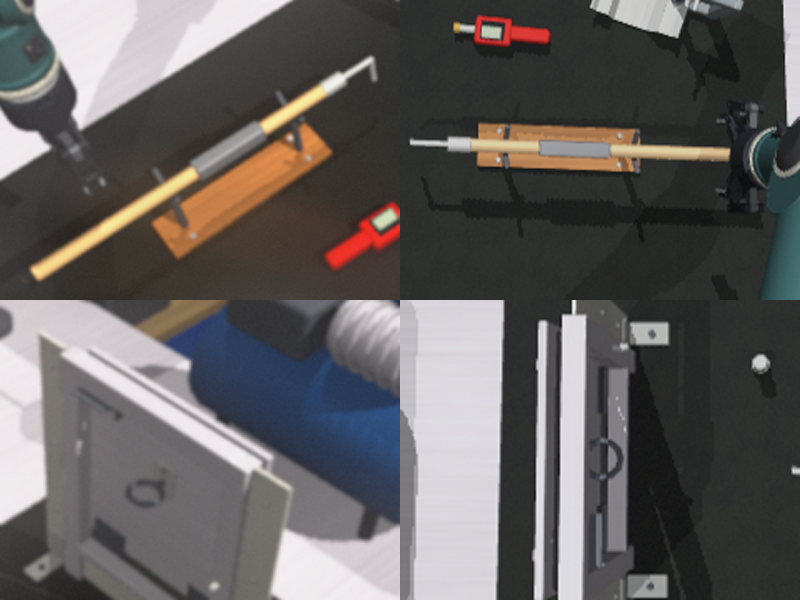

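The flap is shut with its ring at about (354,117) in the scene view. The pole lies in both forks with its hook down and the grip midway between the posts, and the arm is clear. I'm handing in.

```bash
python3 -c "
from cell import arm
print(arm.job_done())"
```

```text
the job is handed in; nothing more can be done
None
```

The flap is drawn shut and held by its catch: it clicked at about 11 N, and I read no more than that on the vent. The pole is back in its forks, hook down, and the job is handed in at about 38 s.

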